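Slide the card terminal home in its counter dock and latch it

TASK

Dock the card terminal: slide it along the counter, without picking it up, nose first into the open end of the aluminium dock and right up against the end stop, then swing the dock's latch bar fully shut behind it. The latch may be in the way at first, so swing it open if it is; leave the salt and pepper shakers, the tub and the can standing where they are.

Things in the scene. Friction and masses are not known exactly. Their poses are not given: they have to be found in the camera images.
- terminal: black card terminal on a grey flanged sled, loose, about 0.45 kg, too wide to grasp. Origin: centre of its underside. Own y points to the nose (screen end, sled corners rounded 15 mm), -y to the flat tail (keypad end). Sled 104 wide (x) by 130 long (y) by 12 mm high: side faces at x = +-52 mm are only 12 mm high. Nose at y = +65, tail at y = -65 mm, where sled and body end flush.
- terminal_nose (a point): middle of the sled's nose edge, at its underside, 65 mm ahead (own +y) of the terminal's origin; when home it is at the dock's end stop.
- terminal_mid (a point): centre of the terminal, 22 mm above its underside. The terminal's black upper body is 88 mm wide, from y = -65 to +57 mm, top 44 mm above the counter. Pushed with two spread fingertips held close over the counter it settles flush against both; pushed at the tail by two fingertips it can be steered through curves of 0.25 m radius or more.
- dock: aluminium dock fixed to the counter. Origin: where the centre of the terminal's underside lies when home. Own y: the way the terminal slides in. Rails: inside faces x = +-55, outside +-63 mm, y = -55 to +75 mm, 20 mm high, with lips reaching in to x = +-46 mm, underside 15 mm up, so it enters only at the open -y end. End stop face at y = +65.5 mm. Home: origins meet, y axes alike.
- dock_mouth (a point): middle of the dock's open end at counter height, 85 mm before the dock's origin (its -y). Here flared guides, 15 mm high, about 140 mm apart, narrow to the rails' 110 mm.
- latch (a joint): latch bar angle, rad: 0 = shut (bar across the mouth, along the dock's -x from its hinge), 1.65 = fully open (bar along the dock's -y, out of the way); opens counter-clockwise seen from above, stays where left, about 1 N at its knob moves it. The terminal passes only when it is open beyond about 1.45.
- latch_hinge (a point): the latch's vertical hinge axis, at x = +70, y = -74 mm in the dock frame, 29 mm above the counter. The bar is 9 mm thick, 64 mm long from the hinge, 24 to 34 mm above the counter.
- latch_knob (a point): upright round knob of the latch, 12 mm diameter, 55 mm from the hinge near the bar's free end, standing to 58 mm above the counter; this point is 47 mm up. It can be pushed from either side above the bar.
- salt_mid (a point): shaker beside the way into the dock, on the dock's -x side, 44 mm diameter, 90 mm tall; bystander. Point: its centre, half-way up.
- pepper_mid (a point): shaker beside the way into the dock, on the dock's +x side, 44 mm diameter, 90 mm tall; bystander. Point: its centre, half-way up.
- tub_mid (a point): round food tub, 72 mm diameter, 71 mm tall; bystander. Point: its centre, half-way up.
- can_mid (a point): drinks can, 66 mm diameter, 115 mm tall; bystander. Point: its centre, half-way up.

How it is judged:
On the way:
1. the terminal is home in the dock, nose against the stop (y of terminal in the frame of dock above -0.005 m and x of terminal in the frame of dock between -0.006 and 0.006 m and angle between the y axis of terminal and the y axis of dock, either way round below 0.08 rad and height (world z) of terminal below 0.005 m and y of terminal_nose in the frame of dock above 0.058 m), for 0.2 s.
At the end, for the whole second after the job is handed in: The terminal lies flat in the dock, nose to the stop, within 5 mm of the end stop and 6 mm of the centre line, turned less than 0.08 rad from the dock, at rest; the latch bar is shut behind it (within 0.12 rad) (all of step 1 and linear speed of terminal below 0.02 m/s and value of joint latch below 0.12 rad); the robot touches nothing.
It fails at once if the terminal is picked up or tipped (raised over 20 mm or tilted over 0.3 rad) (height (world z) of terminal above 0.02 m or angle between terminal's own z axis and vertical above 0.3 rad).
It fails at once if a shaker, the tub or the can is knocked over or shifted by more than 25 mm (distance of any of salt_mid, pepper_mid, tub_mid, can_mid from where it was at the start of the episode above 0.025 m).
It also fails if it takes over 72 s, if anything falls off the work surface, if the arm or the gripper's body presses on something with over 40 N, if the wrist force passes 120 N, or if a joint passes its speed limit or range.

ROBOT

A 7-joint arm with a two-finger parallel gripper is mounted at the origin on a cart in front of the work surface, level with it; the furniture and walls round the work are solid. World frame = base frame: x ahead of the robot, y to its left, z up, the work surface at z = 0. Lengths are in m, angles in rad, forces in N, time in s.
With the tool pointing down it reaches from about 0.4 to 0.85 m from the base axis. Payload 10.4 kg.
Tool frame: the origin (TCP) lies between the finger pads; the fingertips stand ahead of it and the grasp point (between the pads) lies 5 mm behind it (manip.tip_extent is the z of the fingertips in the tool frame, in m); z points along the fingers, y is the line along which they close (so a half turn about z gives the same grasp; the last joint's range is limited). The gripper opens to 85 mm and grips with 20 to 120 N. Pads are 22 mm wide; open, the fingers measure 114 mm over their backs; the gripper's body (76 mm by 85 mm) begins 54 mm behind the grasp point. The pads swing forward as they close: fully open they stand 13 mm farther back than shut.
Start: joints at [1.216, 0.332, -0.065, 1.46, 0.022, 1.35, -0.088], TCP at [0.204, -0.591, 0.245] pointing down, gripper open.
Joint ranges: [-2.6, 2.6], [-0.5, 2.12], [-1.47, 1.34], [0.16, 2.42], [-1.27, 4.41], [0.06, 2.06], [-2.6, 2.6]. Speed limits (rad/s): [2.22, 2.22, 2.79, 2.79, 3.14, 3.14, 3.14].

INTERFACE

Orientations are given as a unit quaternion [x, y, z, w].
In Python, from workcell import status, viewer, manip gives the robot as it stands.
- The arm moves only by the tool play_rows, never from a script. Its argument "plan" is one flat list of numbers, 7 for each row, row after row: the turn, a rotation vector about the tool's x, y, z in degrees, then the shift along the tool's x, y, z in m, then the opening, from 0 (shut) to 1 (fully open). In form: [ax, ay, az, dx, dy, dz, grip, ax, ay, az, dx, dy, dz, grip, ...]. A call has 1 to 20 rows; each row is the pose to reach, as a shift and turn from the pose commanded when the call began, along the tool's axes at that moment; what a row does not reach only later rows make up. A row lasts 1/8 s, in which the tool goes at most 62.5 mm and 10.7 degrees, less where a joint would pass 70% of its speed; a pose out of reach is approached as far as the arm can. A call with a gripper value outside its range is refused whole. The fingers move at their own pace and stop on an object; "squeeze" is the grip in N (left out, the last holds). Time passes only in rows, so rows that repeat a pose let the fingers close. It gives the time, the measured TCP pose, the force, the opening and the grip force at its end, in the units of the state.
- status.get_obs(): the state, without advancing time (a new reading comes with each control period).
- viewer.camera(name): name is "scene" or "top" or "wrist"; returns the picture (384x512x3 uint8, red, green, blue); there is no depth.
- viewer.camera_model(name): a dict with "fx", "fy", "cx", "cy" (pixels), "R" (3x3) and "t" (3): a world point X has camera coordinates R X + t. Camera axes: x right, y down, z forward; pixel columns grow to the right and rows downward; lengths in m; the calibration is good to about 2 mm. A picture is of the moment at which its call begins: read the wrist's pose just before it. camera_model takes no time and is no camera call; for the wrist camera it gives the pose at the moment of the call.
- manip.hand_in(): hands the job in; it is judged then, once.
The state is a dict: "clock": time; "joint_pos": joint angles; "joint_velocities": joint speeds; "tau": joint torques, N m; "position": TCP position; "ee_rot": TCP orientation; "ft_force": force on the tool from outside, world axes, zero at the start; "torque": the same for the moment, N m; "grip_width": opening from 0.0 (shut) to 1.0 (fully open); "grasp_force": force on a finger pad.
Only numpy, scipy, OpenCV 4.12 (cv2) and the standard library are available. Lean on these libraries where they do the work, as an engineer would, in place of code of your own. Each camera call takes 0.05 s, during which the arm holds its last target. There are 200 camera calls.

## Working session

There is one attempt and no reset: what is moved stays moved. The work goes in short steps, Python scripts to look and compute and a tool call to move; the robot and the scene stay as the last step left them, time stands still between calls to the robot, and variables do not carry over. Pictures are saved under pics/ and viewed, at most 10 in all, crops included, and the job is handed in when it is done.

Besides the shell and the picture viewer there is one more tool, called after "Call:" by a JSON object that holds its "api" and its "payload", one argument or row to a line. play_rows: Moves the arm, as the interface text tells. Its arguments: {"type":"object","properties":{"plan":{"type":"array","items":{"type":"number"}},"squeeze":{"type":"number"}},"required":["plan"]}

```bash
mkdir -p pics
python3 - <<'E'
from workcell import status, viewer, manip
import cv2,numpy as np
o=status.get_obs();print(o,manip.tip_extent)
for n in("top","scene"):
    im=viewer.camera(n);cv2.imwrite(f"pics/{n}0.png",im[:,:,::-1])
    m=viewer.camera_model(n);print(n,m)
E
```

```text
{'clock': 0.0, 'joint_pos': array([ 1.21642204,  0.33287033, -0.06471039,  1.46092652,  0.02158235,
        1.34993936, -0.08848736]), 'joint_velocities': array([ 0.000191  , -0.00073602, -0.00126291, -0.00036158,  0.00058766,
       -0.00183086, -0.00086722]), 'tau': array([-5.37071319e-04, -6.25451016e+01,  4.81787429e-02, -3.91608238e+01,
        1.58715929e-02,  9.89404827e-03, -3.84815132e-05]), 'position': array([ 0.20346351, -0.59057068,  0.24452399]), 'ee_rot': array([ 9.86268752e-01,  1.65146675e-01, -1.43201212e-04, -7.10105058e-04]), 'ft_force': array([-0.13063781,  0.11014993,  0.27588621]), 'torque': array([-0.01304709,  0.03772141,  0.0225549 ]), 'grasp_force': 0.0, 'grip_width': 1.00046611043009} 0.014
top {'fx': 477.01091765662, 'fy': 477.01091765662, 'cx': 258.8775080720078, 'cy': 189.7970955640055, 'R': array([[ 3.66598043e-01, -9.30379123e-01,  7.49509095e-04],
       [-7.25504286e-01, -2.86375190e-01, -6.25805705e-01],
       [ 5.82451204e-01,  2.28875375e-01, -7.79978626e-01]]), 't': array([-0.27267777,  0.39226042,  1.48665162])}
scene {'fx': 394.6778334771105, 'fy': 394.6778334771105, 'cx': 258.2312380238855, 'cy': 185.28813528973285, 'R': array([[-0.78973176, -0.6132922 , -0.01401506],
       [-0.49752405,  0.65368894, -0.57022855],
       [ 0.35887821, -0.44335476, -0.82136653]]), 't': array([0.3694948 , 0.32740639, 1.08946375])}
```

View pics/top0.png

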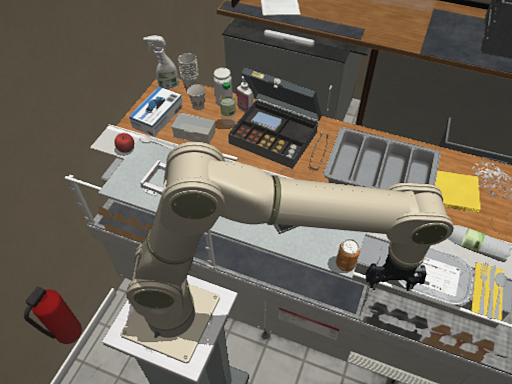

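View pics/scene0.png

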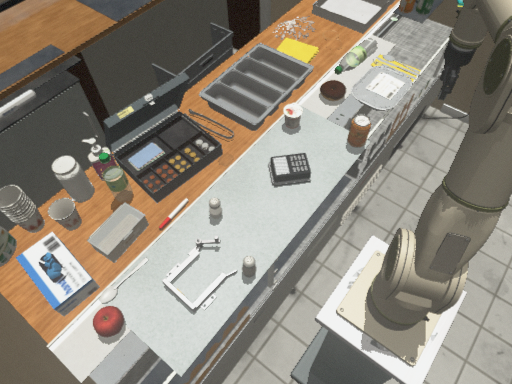

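The scene view shows everything. The terminal is at about (290,168), the dock at (200,278), its latch knob at about (234,270), the shakers at (215,207) and (249,266), the tub at (292,117) and the can at (358,130). I'll enlarge it.

```bash
python3 - <<'E'
import cv2
im=cv2.imread("pics/scene0.png")[140:315,150:325]
cv2.imwrite("pics/crop0.png",cv2.resize(im,(595,595),interpolation=cv2.INTER_CUBIC))
E
cat > h.py <<'E'
import numpy as np, cv2
from workcell import viewer
def ray(n,uv,z,m=None):
    m=m or viewer.camera_model(n); R,t=m["R"],m["t"]
    d=R.T@np.array([(uv[0]-m["cx"])/m["fx"],(uv[1]-m["cy"])/m["fy"],1]); c=-R.T@t
    return c+d*(z-c[2])/d[2]
def proj(n,X,m=None):
    m=m or viewer.camera_model(n); p=m["R"]@np.array(X)+m["t"]
    return p[0]/p[2]*m["fx"]+m["cx"],p[1]/p[2]*m["fy"]+m["cy"]
E
```

```text
(no output)
```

View pics/crop0.png

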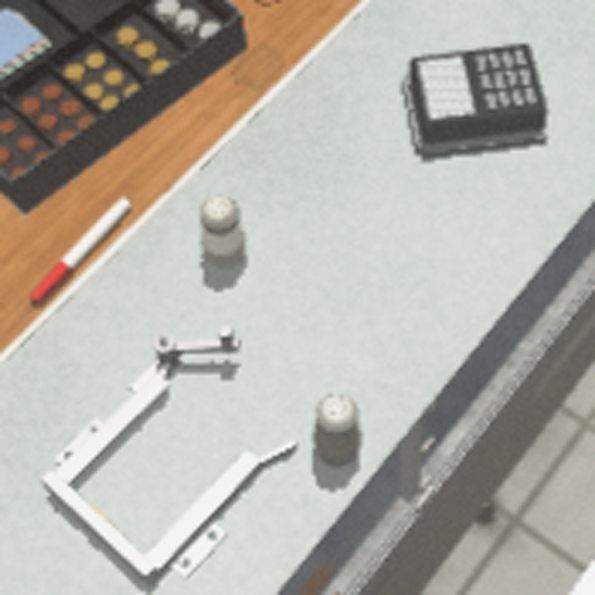

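The crop shows:
- **Terminal:** body top corners at (412,62), (530,45), (547,112) and (425,135). The nose (white screen) points left.
- **Dock:** stop corners at (42,478) and (150,572).
- **Latch:** hinge at (165,347) and knob at (227,337), so it's roughly half open.
- **Shakers:** at (220,213) and (338,410).

Run:
```python
from h import *
P=lambda u,v,z:ray("scene",(150+u/3.4,140+v/3.4),z)
def fit(obj,w):
    obj=np.array(obj);w=np.array(w)[:,:2];a=obj-obj.mean(0);b=w-w.mean(0)
    th=np.arctan2((a[:,0]*b[:,1]-a[:,1]*b[:,0]).sum(),(a*b).sum())
    R=np.array([[np.cos(th),-np.sin(th)],[np.sin(th),np.cos(th)]]);t=w.mean(0)-R@obj.mean(0)
    print("pose",t,th,"res mm",((obj@R.T+t-w)*1e3).round().tolist());return t,th,R
t,th,R=fit([(-.044,.057),(-.044,-.065),(.044,-.065),(.044,.057)][::1],
 [P(425,135,.044),P(547,112,.044),P(530,45,.044),P(412,62,.044)])
dt,dth,dR=fit([(.063,.075),(-.063,.075),(.07,-.074)],[P(42,478,.02),P(150,572,.02),P(165,343,.036)])
print("ydirs",R[:,1],dR[:,1])
k=P(227,331,.058);print("knob",k,"dock",dR.T@(k[:2]-dt), "hinge",P(165,343,.036))
for n,p in dict(pepper=P(220,200,.09),pepb=P(222,250,.01),salt=P(337,398,.09),saltb=P(337,455,.01)).items(): print(n,p,dR.T@(p[:2]-dt))
print("mouth",dR@[0,-.085]+dt,"term in dock",dR.T@(t-dt))
for n,uv,z in (("tub",(292,109),.071),("can",(359,119),.115)): print(n,ray("scene",uv,z))
print(proj("scene",[0,0,0]))
```

```text
pose [ 0.48420862 -0.19208365] -0.7407418419523741 res mm [[1.0, -3.0], [-4.0, 0.0], [1.0, 0.0], [2.0, 2.0]]
pose [0.47674178 0.27011365] -0.052764636287548856 res mm [[-1.0, -2.0], [-1.0, 3.0], [2.0, -1.0]]
ydirs [0.67483555 0.73796814] [0.05274016 0.99860827]
knob [0.49608352 0.15923141 0.058     ] dock [ 0.02516277 -0.10970783] hinge [0.54056704 0.19366315 0.036     ]
pepper [0.57301932 0.0760739  0.09      ] [ 0.10637723 -0.18869201]
pepb [0.5756372  0.08292884 0.01      ] [ 0.10862994 -0.18170854]
salt [0.37266463 0.16112569 0.09      ] [-0.09818426 -0.11432532]
saltb [0.36496481 0.17500714 0.01      ] [-0.10660548 -0.10086927]
mouth [0.47225887 0.18523194] term in dock [ 0.0318328  -0.46116024]
tub [ 0.61620687 -0.39155533  0.071     ]
can [ 0.38461774 -0.45020983  0.115     ]
(np.float64(392.08737387124336), np.float64(303.89698663105116))
```

```bash
cat >> h.py <<'E'
from workcell import status
DT=np.array([.4767,.2701]);DTH=-.053
def rot(a): return np.array([[np.cos(a),-np.sin(a)],[np.sin(a),np.cos(a)]])
def d2w(q): return DT+rot(DTH)@np.array(q)
def w2d(p): return rot(DTH).T@(np.array(p)[:2]-DT)
def plan(*goals):
    """goals: (x,y,z,yaw_deg) world -> turn z deg, shift tool; from the present pose"""
    from scipy.spatial.transform import Rotation as Ro
    o=status.get_obs();Rt=Ro.from_quat(o["ee_rot"]);p=o["position"]
    for x,y,z,a in goals:
        G=Ro.from_euler("zx",[a,180],degrees=True)
        print((Rt.inv()*G).as_rotvec(degrees=True).round(1),Rt.inv().apply(np.array([x,y,z])-p).round(4))
E
python3 - <<'E'
from h import *
g=[(.50,-.25,.25,60)]+[(*d2w(q),z,87) for q,z in (((.006,-.085),.16),((.006,-.085),.060))]
plan(*g)
E
```

```text
[-0.1  0.1 79. ] [ 0.3913 -0.2255 -0.0051]
[-0.00e+00  1.00e-01  1.06e+02] [ 0.5124 -0.6436  0.0854]
[-0.00e+00  1.00e-01  1.06e+02] [ 0.5124 -0.6435  0.1854]
```

```bash
sed -i 's/"zx"/"ZX"/' h.py
python3 - <<'E'
from h import *
g=[(.50,-.25,.25,60)]+[(*d2w(q),z,87) for q,z in (((.006,-.085),.16),((.006,-.085),.060))]
plan(*g)
E
```

```text
[ -0.1  -0.  -41. ] [ 0.3913 -0.2255 -0.0051]
[ -0.1  -0.  -68. ] [ 0.5124 -0.6436  0.0854]
[ -0.1  -0.  -68. ] [ 0.5124 -0.6435  0.1854]
```

Call:
{"api": "play_rows", "payload": {
  "plan": [0, 0, -5, 0.049, -0.028, 0, 0, 0, 0, -10, 0.098, -0.056, 0, 0, 0, 0, -15, 0.147, -0.085, 0, 0, 0, 0, -20, 0.196, -0.113, 0, 0, 0, 0, -26, 0.245, -0.141, 0, 0, 0, 0, -31, 0.294, -0.169, 0, 0, 0, 0, -36, 0.343, -0.197, 0, 0, 0, 0, -41, 0.391, -0.2255, 0, 0, 0, 0, -45, 0.407, -0.28, 0.01, 0, 0, 0, -49, 0.422, -0.335, 0.02, 0, 0, 0, -52, 0.437, -0.39, 0.03, 0, 0, 0, -56, 0.452, -0.445, 0.04, 0, 0, 0, -60, 0.467, -0.5, 0.05, 0, 0, 0, -64, 0.485, -0.55, 0.06, 0, 0, 0, -68, 0.5, -0.6, 0.07, 0, 0, 0, -68, 0.5124, -0.6436, 0.085, 0, 0, 0, -68, 0.5124, -0.6436, 0.085, 0, 0, 0, -68, 0.5124, -0.6436, 0.085, 0]
}}

```text
clock: 2.35
position: [0.4784, 0.184, 0.16]
ee_rot: [0.725, 0.688, -0.0, -0.0]
ft_force: [0.4, -1.1, 0.1]
grip_width: 0.002
grasp_force: 0.0
```

Run:
```python
from h import *
from workcell import manip
im=viewer.camera("wrist");cv2.imwrite("pics/w1.png",im[:,:,::-1])
m=viewer.camera_model("wrist");print(m,manip.tip_extent)
for q,z in (((.07,-.074),.036),((.025,-.110),.058),((.107,-.185),.09),((-.1,-.11),.09),((.063,-.055),.02),((-.063,-.055),.02)):
    print(q,np.round(proj("wrist",[*d2w(q),z],m)))
```

```text
{'fx': 266.1760415989826, 'fy': 266.1760415989826, 'cx': 257.31810306465377, 'cy': 195.70830683422065, 'R': array([[ 9.98507745e-01, -5.46097137e-02, -2.51526310e-04],
       [-5.14824653e-02, -9.42844188e-01,  3.29233037e-01],
       [-1.82164720e-02, -3.28728788e-01, -9.44248666e-01]]), 't': array([-0.46723513,  0.18314045,  0.36955737])} 0.014
(0.07, -0.074) [322. 181.]
(0.025, -0.11) [277. 224.]
(0.107, -0.185) [366. 312.]
(-0.1, -0.11) [131. 240.]
(0.063, -0.055) [313. 159.]
(-0.063, -0.055) [190. 159.]
```

View pics/w1.png

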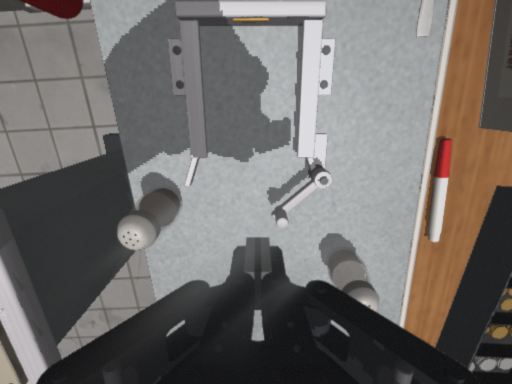

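The dock, latch and shakers are all within about 2 px of my prediction: knob at (281,222), hinge at (321,180), rail ends at row 157. Next I'll lower the hand and push the knob open.

Run:
```python
from h import *
plan(*[(*d2w(q),.06,87) for q in ((.006,-.085),(.018,-.101),(.03,-.114),(.042,-.124),(.053,-.127))],(*d2w((.02,-.12)),.15,87))
```

```text
[-0.   0.  -0.1] [ 0.0015 -0.0006  0.1002]
[-0.   0.  -0.1] [-0.0145  0.0115  0.1002]
[-0.   0.  -0.1] [-0.0274  0.0235  0.1003]
[-0.   0.  -0.1] [-0.0374  0.0355  0.1003]
[-0.   0.  -0.1] [-0.0404  0.0465  0.1003]
[-0.   0.  -0.1] [-0.0335  0.0135  0.0103]
```

Call:
{"api": "play_rows", "payload": {
  "plan": [0, 0, 0, 0, 0, 0.05, 0, 0, 0, 0, 0, 0, 0.1, 0, 0, 0, 0, 0, 0, 0.1, 0, 0, 0, 0, -0.008, 0.006, 0.1, 0, 0, 0, 0, -0.016, 0.012, 0.1, 0, 0, 0, 0, -0.022, 0.018, 0.1, 0, 0, 0, 0, -0.028, 0.024, 0.1, 0, 0, 0, 0, -0.033, 0.03, 0.1, 0, 0, 0, 0, -0.038, 0.036, 0.1, 0, 0, 0, 0, -0.04, 0.041, 0.1, 0, 0, 0, 0, -0.041, 0.046, 0.1, 0, 0, 0, 0, -0.041, 0.048, 0.1, 0, 0, 0, 0, -0.041, 0.05, 0.1, 0]
}}

```text
clock: 4.03
position: [0.5261, 0.1409, 0.0602]
ee_rot: [0.725, 0.688, -0.0, -0.0]
ft_force: [-2.4, -0.9, -0.7]
grip_width: -0.001
grasp_force: 1.2
```

Call:
{"api": "play_rows", "payload": {
  "plan": [0, 0, 0, 0, -0.03, 0, 0, 0, 0, 0, 0, -0.04, -0.06, 0, 0, 0, 0, 0, -0.04, -0.11, 0, 0, 0, 0, 0, -0.04, -0.11, 0]
}}

```text
clock: 4.53
position: [0.4883, 0.1439, 0.1743]
ee_rot: [0.725, 0.689, 0.003, 0.002]
ft_force: [-0.3, 0.7, -0.9]
grip_width: -0.002
grasp_force: 0.0
```

Run:
```python
from h import *
im=viewer.camera("wrist");m=viewer.camera_model("wrist")
cv2.imwrite("pics/w2.png",im[:,:,::-1])
for a in (1.3,1.45,1.55,1.65):
    print(a,np.round(proj("wrist",[*d2w((.07-.055*np.cos(a),-.074-.055*np.sin(a))),.058],m)))
s=viewer.camera("scene");cv2.imwrite("pics/s2.png",cv2.resize(s[100:275,200:375,::-1],(595,595),interpolation=cv2.INTER_CUBIC))
```

```text
1.3 [297. 197.]
1.45 [305. 199.]
1.55 [311. 199.]
1.65 [316. 199.]
```

View pics/w2.png

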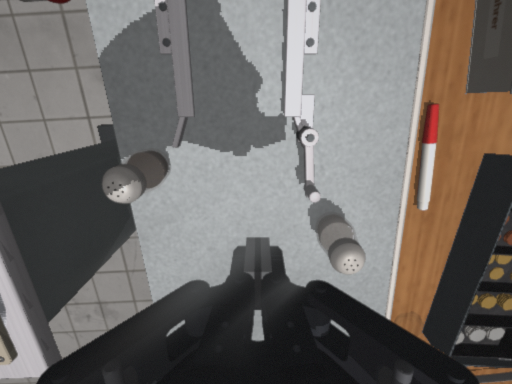

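The knob is at (315,196), which matches 1.65 rad, so the latch is fully open. Next I'll turn the terminal by pushing sideways near its nose.

Run:
```python
from h import *
T=np.array([.4842,-.1921]);A=-.741
w=lambda q:T+rot(A)@np.array(q)
print(w((.077,.045)))
m=viewer.camera_model("wrist")
for uv in ((349,257),(122,182)): print(w2d(ray("wrist",uv,.09,m)))
plan((*w((.077,.045)),.17,47.6),(*w((.077,.045)),.033,47.6),*[(*w(q),.033,47.6+a) for q,a in (((.056,.045),0),((.0338,.056),14),((.0096,.061),28))])
```

```text
[ 0.5713863  -0.21087628]
[ 0.09867614 -0.17268123]
[-0.09448297 -0.102049  ]
[ 0.1  0.  39.4] [-0.3489  0.1033  0.0007]
[ 0.1  0.  39.4] [-0.3488  0.1032  0.1377]
[ 0.1  0.  39.4] [-0.3354  0.087   0.1377]
[ 0.1  0.  25.4] [-0.3128  0.0768  0.1377]
[ 0.1  0.  11.4] [-0.2936  0.0613  0.1377]
```

View pics/s2.png

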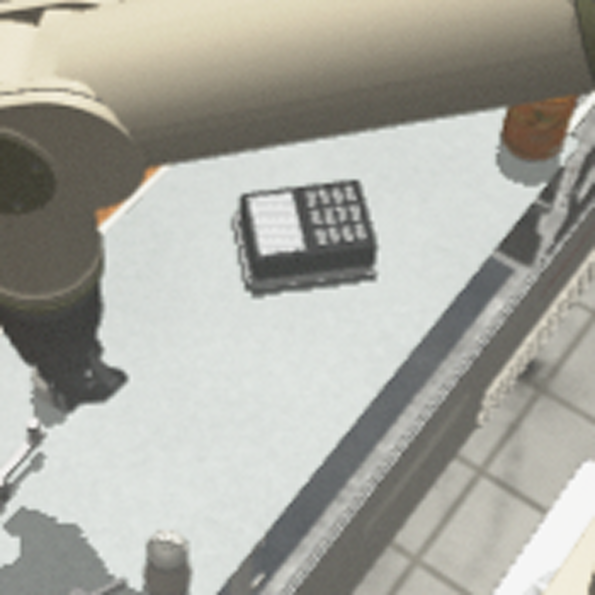

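The terminal is unobstructed, with its far (+x) side free to push. Moving.

Call:
{"api": "play_rows", "payload": {
  "plan": [0, 0, 6, -0.05, 0.015, 0, 0, 0, 0, 12, -0.1, 0.03, 0, 0, 0, 0, 18, -0.15, 0.045, 0, 0, 0, 0, 24, -0.2, 0.06, 0, 0, 0, 0, 30, -0.25, 0.075, 0, 0, 0, 0, 36, -0.3, 0.09, 0, 0, 0, 0, 39.4, -0.349, 0.103, 0, 0, 0, 0, 39.4, -0.349, 0.103, 0.05, 0, 0, 0, 39.4, -0.349, 0.103, 0.1, 0, 0, 0, 39.4, -0.349, 0.103, 0.138, 0, 0, 0, 39.4, -0.349, 0.103, 0.138, 0, 0, 0, 39.4, -0.3354, 0.087, 0.138, 0, 0, 0, 35, -0.328, 0.0835, 0.138, 0, 0, 0, 30, -0.32, 0.08, 0.138, 0, 0, 0, 25, -0.313, 0.0768, 0.138, 0, 0, 0, 20.5, -0.3065, 0.0718, 0.138, 0, 0, 0, 16, -0.3, 0.0666, 0.138, 0, 0, 0, 11.4, -0.2936, 0.0613, 0.138, 0]
}}

```text
clock: 6.88
position: [0.5331, -0.1535, 0.0339]
ee_rot: [0.789, 0.614, 0.0, 0.001]
ft_force: [1.8, -0.5, -0.6]
grip_width: -0.003
grasp_force: 0.7
```

Run:
```python
from h import *
s=viewer.camera("scene");cv2.imwrite("pics/s3.png",cv2.resize(s[90:265,200:375,::-1],(595,595),interpolation=cv2.INTER_CUBIC))
```

```text
(no output)
```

View pics/s3.png

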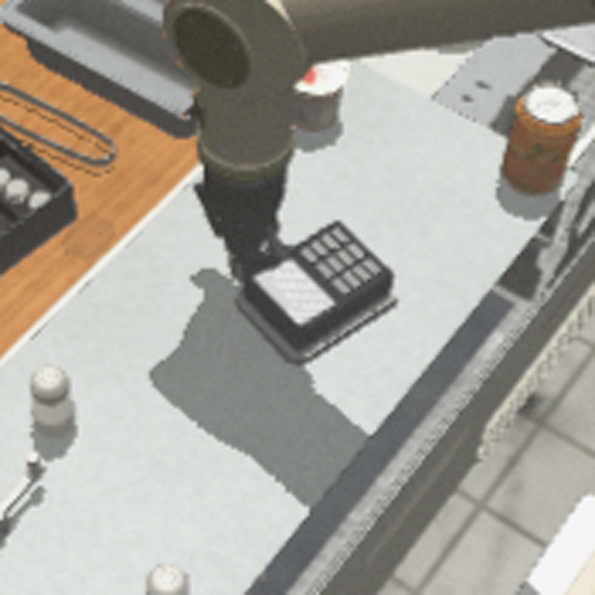

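The terminal has turned. Its body top corners are now at (250,278), (300,326), (393,268) and (340,222).

```bash
cat >> h.py <<'E'
def fit(obj,w):
    obj=np.array(obj);w=np.array(w)[:,:2];a=obj-obj.mean(0);b=w-w.mean(0)
    th=np.arctan2((a[:,0]*b[:,1]-a[:,1]*b[:,0]).sum(),(a*b).sum())
    t=w.mean(0)-rot(th)@obj.mean(0)
    print("pose",t.round(4),"th",th.round(3),"res",((obj@rot(th).T+t-w)*1e3).round().tolist(),"dock:",w2d(t).round(4),"rel",round(th-DTH,3));return t,th
BODY=[(.044,.057),(-.044,.057),(-.044,-.065),(.044,-.065)]
E
python3 - <<'E'
from h import *
P=lambda u,v:ray("scene",(200+u/3.4,90+v/3.4),.044)
t,th=fit(BODY,[P(250,278),P(300,326),P(393,268),P(340,222)])
p=status.get_obs()["position"];print("finger in terminal",rot(th).T@(p[:2]-t))
E
```

```text
pose [ 0.4624 -0.1835] th -0.259 res [[7.0, 1.0], [-7.0, 7.0], [-6.0, -1.0], [6.0, -7.0]] dock: [ 0.0097 -0.4537] rel -0.206
finger in terminal [0.05993104 0.04786293]
```

Call:
{"api": "play_rows", "payload": {
  "plan": [0, 0, -4, 0.0034, -0.0063, 0, 0, 0, 0, -8, 0.0067, -0.0126, 0, 0, 0, 0, -12, 0.0101, -0.0188, 0, 0, 0, 0, -12, 0.0101, -0.0188, 0, 0, 0, 0, -12, 0.01, 0.02, 0, 0, 0, 0, -12, 0.01, 0.04, -0.05, 0, 0, 0, 0, -12, -0.03, 0.02, -0.11, 0, 0, 0, 0, -12, -0.09, -0.03, -0.11, 0, 0, 0, 0, -12, -0.14, -0.08, -0.11, 0, 0, 0, 0, -12, -0.19, -0.08, -0.11, 0.6, 0, 0, 0, -12, -0.19, -0.08, -0.11, 0.6, 0, 0, 0, -12, -0.19, -0.08, -0.11, 0.6]
}}

```text
invalid input
```

Run:
```python
from h import *
im=viewer.camera("wrist");m=viewer.camera_model("wrist")
cv2.imwrite("pics/w4.png",im[:,:,::-1])
np.savez("m4.npz",**m)
```

```text
(no output)
```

View pics/w4.png

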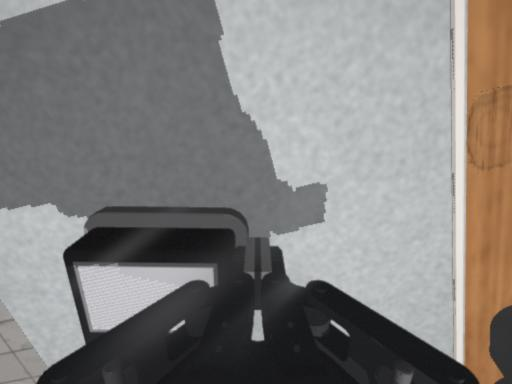

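The wrist view shows the nose edge at row ~210, parallel to the tool axis. That confirms a heading of about 76°. My list had a miscounted row, so I'm resending it.

Call:
{"api": "play_rows", "payload": {
  "plan": [0, 0, -4, 0.0034, -0.0063, 0, 0, 0, 0, -8, 0.0067, -0.0126, 0, 0, 0, 0, -12, 0.0101, -0.0188, 0, 0, 0, 0, -12, 0.0101, -0.0188, 0, 0, 0, 0, -12, 0.01, 0.02, 0, 0, 0, 0, -12, 0.01, 0.04, -0.05, 0, 0, 0, -12, -0.03, 0.02, -0.11, 0, 0, 0, -12, -0.09, -0.03, -0.11, 0, 0, 0, -12, -0.14, -0.08, -0.11, 0, 0, 0, -12, -0.19, -0.08, -0.11, 0.6, 0, 0, -12, -0.19, -0.08, -0.11, 0.6, 0, 0, -12, -0.19, -0.08, -0.11, 0.6]
}}

```text
clock: 8.48
position: [0.4073, -0.3183, 0.1426]
ee_rot: [0.723, 0.691, 0.0, 0.0]
ft_force: [0.1, 0.2, 0.5]
grip_width: 0.595
grasp_force: 0.0
```

Run:
```python
from h import *
o=status.get_obs()
s=viewer.camera("scene")[:,:,::-1].copy();cv2.imwrite("pics/s4.png",s)
im=viewer.camera("wrist")[:,:,::-1].copy();m=viewer.camera_model("wrist")
cv2.imwrite("pics/w4.png",im);np.savez("m4.npz",**m)
cv2.imwrite("pics/both.png",np.hstack([cv2.resize(s[90:265,200:345],(435,525),interpolation=cv2.INTER_CUBIC),cv2.resize(im[:,130:390],(365,525))]))
print(w2d(o["position"]))
```

```text
[-0.03812607 -0.5912024 ]
```

View pics/both.png

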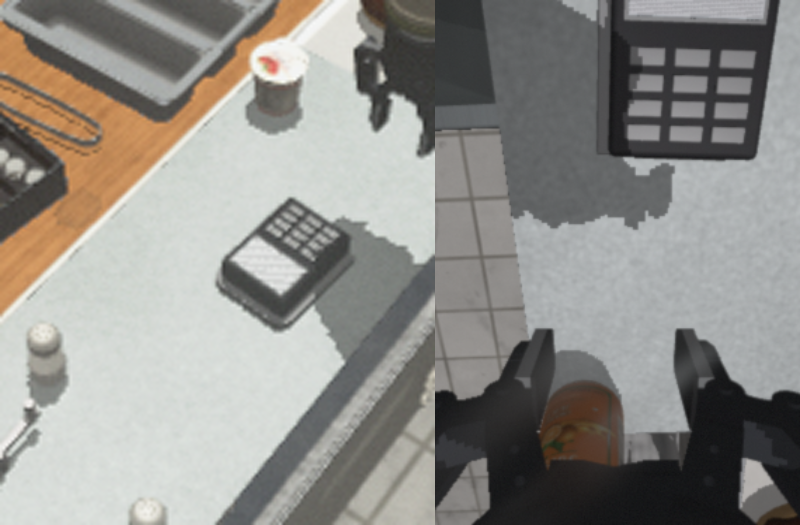

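In the wrist half, the tail's top corners are at about (610,152) and (755,157), with the body sides running up to (625,18) and (778,22). Computing the pose from these.

Run:
```python
from h import *
m=dict(np.load("m4.npz"));cam=-m["R"].T@m["t"];print("cam",cam,w2d(cam))
P=lambda u,v,z=.044:w2d(ray("w",(130+(u-435)*260/365,v*384/525),z,m))
for z in (.044,.0):print(z,[P(*q,z).round(4) for q in ((610,152),(755,157),(623,18),(778,20))], "sled",P(598,153,.012))
# mask-based: dark body rows
im=cv2.imread("pics/w4.png");g=im.max(2)
for r in (40,60,80,100): 
    c=np.where(g[r]<62)[0];c=c[(c>200)];print(r,c.min(),c.max(),P(0,0).shape)
S=lambda u,v:ray("scene",(200+u/3,90+v/3),.044)
fit(BODY,[S(222,267),S(285,313),S(352,240),S(292,198)])
```

```text
cam [ 0.41148248 -0.23107233  0.27086622] [-0.03857625 -0.50392351]
0.044 [array([-0.0406, -0.51  ]), array([ 0.0437, -0.5119]), array([-0.0344, -0.4418]), array([ 0.0462, -0.4419])] sled [-0.048807   -0.51160893]
0.0 [array([-0.041 , -0.5112]), array([ 0.0597, -0.5135]), array([-0.0336, -0.4298]), array([ 0.0627, -0.4298])] sled [-0.048807   -0.51160893]
40 254 368 (2,)
60 254 365 (2,)
80 254 362 (2,)
100 253 359 (2,)
pose [ 0.4475 -0.1721] th -0.057 res [[1.0, 0.0], [1.0, -3.0], [-2.0, -1.0], [-0.0, 3.0]] dock: [-0.0057 -0.4432] rel -0.004
```

Run:
```python
from h import *
from workcell import manip
print(manip.tip_extent)
plan((*d2w((0,-.55)),.03,87),(*d2w((0,-.55)),.02,87))
```

```text
0.014
[ 0.  -0.   0.7] [0.0386 0.0373 0.1125]
[ 0.  -0.   0.7] [0.0386 0.0373 0.1225]
```

Call:
{"api": "play_rows", "payload": {
  "plan": [0, 0, 0, 0.0386, 0.0373, 0.05, 0.6, 0, 0, 0, 0.0386, 0.0373, 0.1, 0.6, 0, 0, 0, 0.0386, 0.0373, 0.1125, 0.6, 0, 0, 0, 0.0386, 0.0373, 0.1175, 0.6, 0, 0, 0, 0.0386, 0.0373, 0.1225, 0.6, 0, 0, 0, 0.0386, 0.0373, 0.1225, 0.6]
}}

```text
clock: 9.32
position: [0.4467, -0.2814, 0.0209]
ee_rot: [0.722, 0.692, -0.0, 0.001]
ft_force: [-0.4, 0.5, 0.3]
grip_width: 0.606
grasp_force: 0.0
```

Call:
{"api": "play_rows", "payload": {
  "plan": [0, 0, 0.6, 0.01, 0, 0, 0.6, 0, 0, 0.6, 0.02, 0, 0, 0.6, 0, 0, 0.6, 0.03, 0, 0, 0.6, 0, 0, 0.6, 0.04, 0, 0, 0.6, 0, 0, 0.6, 0.055, 0, 0, 0.6, 0, 0, 0.6, 0.07, 0, 0, 0.6, 0, 0, 0.6, 0.085, 0.001, 0, 0.6, 0, 0, 0.6, 0.1, 0.001, 0, 0.6, 0, 0, 0.6, 0.115, 0.001, 0, 0.6, 0, 0, 0.6, 0.13, 0.001, 0, 0.6, 0, 0, 0.6, 0.145, 0.001, 0, 0.6, 0, 0, 0.6, 0.16, 0.002, 0, 0.6, 0, 0, 0.6, 0.175, 0.002, 0, 0.6, 0, 0, 0.6, 0.185, 0.002, 0, 0.6, 0, 0, 0.6, 0.19, 0.002, 0, 0.6, 0, 0, 0.6, 0.19, 0.002, 0, 0.6]
}}

```text
clock: 11.32
position: [0.4561, -0.09, 0.0196]
ee_rot: [0.725, 0.689, 0.0, -0.0]
ft_force: [-0.2, -0.1, -0.4]
grip_width: 0.597
grasp_force: 0.0
```

Run:
```python
from h import *
o=status.get_obs();print(o["ft_force"],w2d(o["position"]))
s=viewer.camera("scene")[:,:,::-1].copy();cv2.imwrite("pics/s5.png",s)
im=viewer.camera("wrist")[:,:,::-1].copy();m=viewer.camera_model("wrist");np.savez("m5.npz",**m)
cv2.imwrite("pics/w5.png",im)
cv2.imwrite("pics/both5.png",np.hstack([cv2.resize(s[140:290,150:290],(420,450),interpolation=cv2.INTER_CUBIC),cv2.resize(im[:300,100:420],(375,450))[:, :375]]))
```

```text
[-0.23341636 -0.06974202 -0.36371553] [-0.00148387 -0.36073024]
```

View pics/both5.png

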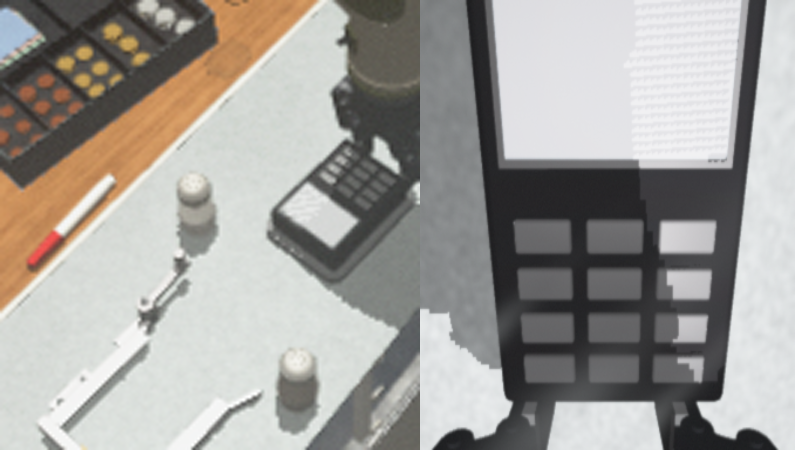

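The terminal sits flush on both fingertips: tail corners at (503,400) and (720,400) in the wrist half, finger centre about (602,410). The lateral offset is only a few mm, so I'll push straight on.

Call:
{"api": "play_rows", "payload": {
  "plan": [0, 0, 0, 0.01, 0, 0, 0.6, 0, 0, 0, 0.02, 0, 0, 0.6, 0, 0, 0, 0.035, 0, 0, 0.6, 0, 0, 0, 0.05, 0, 0, 0.6, 0, 0, 0, 0.065, 0, 0, 0.6, 0, 0, 0, 0.08, 0, 0, 0.6, 0, 0, 0, 0.095, 0, 0, 0.6, 0, 0, 0, 0.11, 0, 0, 0.6, 0, 0, 0, 0.12, 0, 0, 0.6, 0, 0, 0, 0.13, 0, 0, 0.6, 0, 0, 0, 0.14, 0, 0, 0.6, 0, 0, 0, 0.15, 0, 0, 0.6, 0, 0, 0, 0.15, 0, 0, 0.6]
}}

```text
clock: 13.05
position: [0.4641, 0.0603, 0.0199]
ee_rot: [0.725, 0.689, 0.0, -0.0]
ft_force: [0.1, 0.3, -0.6]
grip_width: 0.6
grasp_force: 0.0
```

Run:
```python
from h import *
o=status.get_obs();print(o["ft_force"],w2d(o["position"]))
im=viewer.camera("wrist")[:,:,::-1].copy();cv2.imwrite("pics/w6.png",im)
a=cv2.imread("pics/w5.png")
for g in (a,im):
    g=g.max(2);print([ (np.where(g[r,100:420]<70)[0][[0,-1]]+100).tolist() for r in (120,200,255)])
```

```text
[ 0.07888682  0.2980002  -0.58067825] [-0.00144692 -0.21017032]
[[154, 376], [164, 365], [172, 357]]
[[155, 377], [165, 365], [172, 358]]
```

Call:
{"api": "play_rows", "payload": {
  "plan": [0, 0, 0, 0.01, 0, 0, 0.6, 0, 0, 0, 0.02, 0, 0, 0.6, 0, 0, 0, 0.03, 0, 0, 0.6, 0, 0, 0, 0.04, 0, 0, 0.6, 0, 0, 0, 0.05, 0, 0, 0.6, 0, 0, 0, 0.06, 0, 0, 0.6, 0, 0, 0, 0.07, 0, 0, 0.6, 0, 0, 0, 0.08, 0, 0, 0.6, 0, 0, 0, 0.09, 0, 0, 0.6, 0, 0, 0, 0.1, 0, 0, 0.6, 0, 0, 0, 0.108, 0, 0, 0.6, 0, 0, 0, 0.114, 0, 0, 0.6, 0, 0, 0, 0.118, 0, 0, 0.6, 0, 0, 0, 0.122, 0, 0, 0.6, 0, 0, 0, 0.125, 0, 0, 0.6, 0, 0, 0, 0.125, 0, 0, 0.6]
}}

```text
clock: 15.1
position: [0.4707, 0.1844, 0.0199]
ee_rot: [0.725, 0.689, 0.0, -0.0]
ft_force: [-0.2, -0.6, -0.4]
grip_width: 0.597
grasp_force: 0.2
```

Call:
{"api": "play_rows", "payload": {
  "plan": [0, 0, 0, 0.002, 0, 0, 0.6, 0, 0, 0, 0.004, 0, 0, 0.6, 0, 0, 0, 0.006, 0, 0, 0.6, 0, 0, 0, 0.008, 0, 0, 0.6, 0, 0, 0, 0.01, 0, 0, 0.6, 0, 0, 0, 0.01, 0, 0, 0.6]
}}

```text
clock: 15.85
position: [0.4712, 0.1943, 0.0198]
ee_rot: [0.725, 0.689, 0.0, -0.0]
ft_force: [-0.2, -2.6, 1.0]
grip_width: 0.602
grasp_force: 1.0
```

Call:
{"api": "play_rows", "payload": {
  "plan": [0, 0, 0, 0.001, 0, 0, 0.6, 0, 0, 0, 0.002, 0, 0, 0.6, 0, 0, 0, 0.003, 0, 0, 0.6, 0, 0, 0, 0.004, 0, 0, 0.6, 0, 0, 0, 0.004, 0, 0, 0.6]
}}

```text
clock: 16.48
position: [0.4713, 0.1964, 0.0197]
ee_rot: [0.726, 0.688, -0.001, 0.001]
ft_force: [-1.8, -10.3, 7.2]
grip_width: 0.601
grasp_force: 4.8
```

A 10 N reaction says the nose is against the stop. I'll back off, lift, shut the fingers and measure.

Call:
{"api": "play_rows", "payload": {
  "plan": [0, 0, 0, 0.002, 0, 0, 0.6, 0, 0, 0, 0.002, 0, 0, 0.6, 0, 0, 0, -0.015, 0, 0, 0.6, 0, 0, 0, -0.025, 0, 0, 0.6, 0, 0, 0, -0.025, 0, -0.05, 0.6, 0, 0, 0, -0.025, 0, -0.1, 0.6, 0, 0, 0, -0.025, 0, -0.14, 0.3, 0, 0, 0, -0.025, 0, -0.14, 0, 0, 0, 0, -0.025, 0, -0.14, 0]
}}

```text
clock: 17.6
position: [0.4697, 0.1726, 0.1591]
ee_rot: [0.725, 0.688, -0.0, -0.0]
ft_force: [0.2, -0.6, -0.1]
grip_width: 0.002
grasp_force: 0.0
```

Run:
```python
from h import *
im=viewer.camera("wrist")[:,:,::-1].copy();m=viewer.camera_model("wrist");cv2.imwrite("pics/w7.png",im)
g=im.max(2)
# dark body: largest blob above the gripper
bw=(g<75).astype(np.uint8);bw[235:]=0
n,l,st,c=cv2.connectedComponentsWithStats(bw);
for k in np.argsort(-st[1:,4])[:3]+1: print(st[k],c[k].round())
for q in BODY: print("pred",q,np.round(proj("w",[*d2w(q),.044],m)))
for r in (60,90,120,150):print(r,[(int(x)) for x in g[r,180:330:4]])
print([int(x) for x in g[60:235:3,230]]); 
a=[(*d2w((.1,-.127)),.16,87),(*d2w((.1,-.127)),.06,87)]
for t in (1.65,1.4,1.1,.8,.5,.25,0,-.08):
    s,c=np.sin(t),np.cos(t);a.append((*d2w((.07-.055*c+.0175*s,-.074-.055*s-.0175*c)),.06,87))
plan(*a)
```

```text
[   0  131  161  104 9671] [ 74. 196.]
[ 186    0  131  160 7266] [258.  93.]
[ 492    0   20  118 1394] [505.  71.]
pred (0.044, 0.057) [318.   8.]
pred (-0.044, 0.057) [204.   8.]
pred (-0.044, -0.065) [213. 163.]
pred (0.044, -0.065) [308. 163.]
60 [133, 139, 137, 134, 135, 135, 141, 125, 30, 40, 159, 188, 188, 188, 188, 187, 187, 187, 188, 197, 196, 207, 201, 196, 206, 209, 206, 208, 210, 209, 196, 189, 70, 52, 230, 230, 231, 226]
90 [110, 111, 108, 109, 135, 134, 135, 137, 29, 35, 36, 35, 35, 35, 34, 35, 33, 35, 34, 33, 35, 35, 37, 36, 62, 64, 63, 63, 64, 63, 64, 64, 64, 110, 233, 233, 232, 189]
120 [112, 111, 113, 114, 125, 132, 135, 138, 104, 32, 34, 56, 72, 74, 72, 74, 69, 34, 65, 72, 73, 72, 95, 107, 66, 137, 138, 138, 137, 138, 81, 66, 59, 231, 234, 233, 214, 195]
150 [122, 140, 198, 194, 169, 138, 80, 111, 79, 28, 35, 33, 58, 58, 57, 57, 59, 37, 56, 61, 62, 59, 60, 44, 34, 58, 58, 59, 57, 57, 45, 70, 67, 182, 114, 233, 138, 177]
[188, 187, 188, 188, 187, 140, 64, 34, 35, 35, 33, 39, 91, 89, 87, 52, 34, 84, 89, 87, 73, 35, 73, 88, 86, 75, 34, 74, 86, 82, 59, 34, 36, 84, 197, 198, 192, 192, 194, 198, 194, 193, 200, 192, 193, 190, 189, 189, 189, 195, 194, 195, 193, 191, 189, 189, 184, 189, 194]
[-0.1  0.   0. ] [-0.0293  0.102  -0.0014]
[-0.1  0.   0. ] [-0.0293  0.1022  0.0986]
[-0.1  0.   0. ] [-0.0297  0.094   0.0986]
[-0.1  0.   0. ] [-0.0335  0.0801  0.0986]
[-0.1  0.   0. ] [-0.0332  0.0628  0.0986]
[-0.1  0.   0. ] [-0.0279  0.0464  0.0986]
[-0.1  0.   0. ] [-0.018   0.0323  0.0987]
[-0.1  0.   0. ] [-0.0068  0.0232  0.0987]
[-0.1  0.   0. ] [0.0063 0.0172 0.0987]
[-0.1  0.   0. ] [0.0107 0.016  0.0987]
```

The tail edge is at row ~159. I predicted 163, and the dock showed the same ~2 px offset earlier, so the terminal is home. Now I'll swing the latch shut.

Call:
{"api": "play_rows", "payload": {
  "plan": [0, 0, 0, -0.015, 0.05, 0, 0, 0, 0, 0, -0.029, 0.102, 0, 0, 0, 0, 0, -0.029, 0.102, 0, 0, 0, 0, 0, -0.029, 0.102, 0.05, 0, 0, 0, 0, -0.029, 0.102, 0.0986, 0, 0, 0, 0, -0.029, 0.102, 0.0986, 0, 0, 0, 0, -0.03, 0.094, 0.0986, 0, 0, 0, 0, -0.032, 0.087, 0.0986, 0, 0, 0, 0, -0.0335, 0.08, 0.0986, 0, 0, 0, 0, -0.0335, 0.071, 0.0986, 0, 0, 0, 0, -0.033, 0.063, 0.0986, 0, 0, 0, 0, -0.031, 0.054, 0.0986, 0, 0, 0, 0, -0.028, 0.046, 0.0986, 0, 0, 0, 0, -0.023, 0.039, 0.0986, 0, 0, 0, 0, -0.018, 0.032, 0.0986, 0, 0, 0, 0, -0.012, 0.027, 0.0986, 0, 0, 0, 0, -0.006, 0.023, 0.0986, 0, 0, 0, 0, 0, 0.02, 0.0986, 0, 0, 0, 0, 0.006, 0.017, 0.0986, 0, 0, 0, 0, 0.008, 0.017, 0.0986, 0]
}}

```text
clock: 20.15
position: [0.487, 0.1804, 0.0611]
ee_rot: [0.725, 0.689, -0.0, -0.0]
ft_force: [-2.5, -2.7, 1.9]
grip_width: -0.001
grasp_force: 1.8
```

Call:
{"api": "play_rows", "payload": {
  "plan": [0, 0, 0, 0.002, 0, 0, 0, 0, 0, 0, 0.004, 0, 0, 0, 0, 0, 0, 0.006, 0, 0, 0, 0, 0, 0, 0.006, 0, 0, 0]
}}

```text
clock: 20.65
position: [0.4873, 0.1813, 0.0606]
ee_rot: [0.726, 0.687, -0.004, 0.002]
ft_force: [-5.5, -16.8, 9.4]
grip_width: -0.0
grasp_force: 8.7
```

The latch is hard against its stop. Retreating to check it.

Call:
{"api": "play_rows", "payload": {
  "plan": [0, 0, 0, -0.01, 0, 0, 0, 0, 0, 0, -0.02, 0, 0, 0, 0, 0, 0, -0.02, 0, -0.05, 0, 0, 0, 0, -0.02, 0, -0.1, 0, 0, 0, 0, -0.03, -0.02, -0.13, 0, 0, 0, 0, -0.03, -0.02, -0.13, 0]
}}

```text
clock: 21.4
position: [0.4667, 0.1571, 0.1934]
ee_rot: [0.725, 0.688, 0.002, 0.002]
ft_force: [0.2, -0.2, -0.4]
grip_width: -0.001
grasp_force: 0.0
```

Run:
```python
from h import *
im=viewer.camera("wrist")[:,:,::-1].copy();m=viewer.camera_model("wrist");cv2.imwrite("pics/w8.png",im)
for a in (0,.12,.25): 
    p=[proj("w",[*d2w((.07-r*np.cos(a),-.074-r*np.sin(a))),z],m) for r,z in ((0,.036),(.03,.034),(.055,.058),(.064,.034))];print(a,np.round(p).tolist())
print("body tail/sled tail",[np.round(proj("w",[*d2w(q),z],m)) for q,z in (((-.044,-.065),.044),((.044,-.065),.044))])
u,v=map(int,proj("w",[*d2w((.015,-.074)),.058],m))
g=im.max(2); print("rows from",v-20,"cols from",u-20)
for r in range(v-20,v+22,2): print(r," ".join("%3d"%x for x in g[r,u-20:u+70:4]))
```

```text
0 [[327.0, 148.0], [299.0, 148.0], [277.0, 152.0], [267.0, 148.0]]
0.12 [[327.0, 148.0], [299.0, 151.0], [277.0, 158.0], [267.0, 155.0]]
0.25 [[327.0, 148.0], [299.0, 155.0], [278.0, 165.0], [269.0, 163.0]]
body tail/sled tail [array([219., 141.]), array([304., 141.])]
rows from 131 cols from 256
131  36  36  34  35  36  35  35  35  35  67  71  70  57 185 127 226 138 229 195 192 191 186 193
133  34  35  34  36  36  36  37  37  33  68  71  71  66 115  90 154 135 174 187 190 190 185 186
135  31  31  33  34  32  32  33  33  33  61  63  63  72 109  80 140  73 130 184 189 185 181 186
137  37  38  37  39  39  39  38  38  36  46  48  45 102 106  93 136  47  64 161 190 186 188 190
139 103 102 102 104 103 103 103 101 101 105 106 100 111 121  97  94  63 175 212 176 190 193 197
141 175 173 174  91  73  78  88  88 103  89  89  88  98 125  83  77 100 226 227 215 190 192 196
143 193 193 193 113  65  70  98 121 163 209 211 211 212 213 213 213 197 169 153 225 191 192 188
145 199 198 189 121  71 121  97 168 225 225 224 225 224 224 223 222 225  90 120 223 193 190 187
147 191 197 186 118 110 132 121 22
[... 513 characters left out ...]
 198 196 193 184 197 192 185
159 194 194 191 191 191 199 196 196 190 193 190 190 184 187 192 192 199 191 191 186 186 193 186
161 190 196 200 189 191 197 191 197 189 190 187 185 188 192 190 190 188 181 188 191 181 186 188
163 196 192 200 196 191 191 194 193 191 184 188 190 190 194 187 185 186 180 189 190 185 189 191
165 196 190 197 193 181 181 193 193 194 192 189 192 191 188 189 183 192 183 192 189 187 189 189
167 186 190 193 187 190 186 187 195 196 189 191 188 191 191 190 188 196 183 192 192 187 187 188
169 186 188 194 195 197 193 190 191 196 186 192 189 186 189 189 185 189 187 195 195 188 184 188
171 187 191 193 195 194 190 195 190 190 192 192 191 188 189 188 189 188 192 189 190 179 188 189
```

```bash
python3 -c "
from workcell import manip
print(manip.hand_in())"
```

```text
the job is handed in; nothing more can be done
None
```

I handed the job in at about 21 s of robot time: the terminal is against the dock's end stop (10 N reaction, tail edge where expected) and the latch bar is shut behind it (17 N against its stop, bar level in the wrist picture). I didn't re-measure the shakers, tub and can at the end, but no push showed an unexpected force, and `hand_in()` returned no verdict.

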